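# Tap a stuck lens cell out to its stop

## Robot

A 6-joint arm with a two-finger parallel gripper is mounted at the origin on the work surface. World frame = base frame: x ahead of the robot, y to its left, z up, the work surface at z = 0. Lengths are in mm, angles in rad, forces in N, time in s.
With the tool pointing down it reaches from about 350 to 950 mm from the base axis. Payload 17.4 kg.
Tool frame: the origin (TCP) lies between the finger pads; the fingertips stand tcp_to_tips ahead of it and the grasp point (between the pads) is the TCP (tcp_to_tips is the distance from the TCP to the fingertips, in mm); z points along the fingers, y is the line along which they close (so a half turn about z gives the same grasp; the last joint's range is limited). The gripper opens to 93 mm and grips with 3 to 60 N. Pads are 15 mm wide; open, the fingers measure 128 mm over their backs; the gripper's body (75 mm by 188 mm) begins 65 mm behind the grasp point.
Start: joints at [1.069, 0.116, 1.442, -0, 1.584, -0.038], TCP at [301.97, 603.694, 237.646] pointing down, gripper open.
Joint ranges: [-2.83, 2.83], [-0.83, 2.19], [0.07, 2.5], [-1.14, 4.28], [0.01, 3], [-2.97, 2.97]. Speed limits (rad/s): [1.89, 1.89, 2.22, 3.14, 3.14, 3.14].

## Interface

Orientations are given as a unit quaternion [w, x, y, z].
In Python, from plant import * gives the robot as it stands. Calls block until the motion is done:
- move_pose(position, orientation): joint-space move of the TCP to a pose.
- servo_line(position, ori=None, velocity=150): straight line of the TCP; ori=None keeps the orientation; velocity is the mean speed in mm/s.
- set_joints(angles): joint-space move.
- move_gripper(opening, squeeze=None): finger opening in mm; squeeze is the grip in N (None keeps the last); returns when the fingers have stopped.
- sleep(seconds).
- solve_ik(position, orientation): joint angles nearest the present ones, or None.
- get_image(name): name is "scene" or "top"; returns the picture (420x560x3 uint8, red, green, blue); there is no depth.
- camera_params(name): a dict with "camera_matrix" (3x3 intrinsics, pixels), "distortion" ([k1, k2, p1, p2, k3] as OpenCV has them; the pictures are not rectified), "R" (3x3) and "t" (3): a world point X has camera coordinates R X + t. Camera axes: x right, y down, z forward; pixel columns grow to the right and rows downward; lengths in mm; the calibration is good to about 2 mm. A picture is of the moment at which its call begins. camera_params takes no time and is no camera call.
A pose or a line that the arm cannot do raises PlanningError and nothing moves.
- close_job(): hands the job in; it is judged then, once.
Readings, each from a call of its own:
- read_time(): time.
- read_joint_positions(): joint angles.
- read_qvel(): joint speeds.
- read_joint_torque(): joint torques, N m.
- read_tool_pos(): TCP position.
- read_tcp_rot(): TCP orientation.
- read_force(): force on the tool from outside, world axes, zero at the start.
- read_wrist_torque(): the same for the moment, N m.
- read_width(): finger opening in mm.
- read_gripper_force(): force on a finger pad.
Only numpy, scipy, OpenCV 4.12 (cv2) and the standard library are available. Lean on these libraries where they do the work, as an engineer would, in place of code of your own. Each camera call takes 0.05 s, during which the arm holds its last target. There are 200 camera calls.

## Task

The lens cell is stuck in the blue cradle. Take the mallet from its tray and with light taps (25 N at most) on the cell's two yellow bosses, now one side, now the other, walk the cell out away from you until it rests square and fully home against both red stop pins; then stand the mallet upright in its tray again. Touch the cell with the mallet only and leave everything else on the bench where it is.

Things in the scene. Friction and masses are not known exactly. Their poses are not given: they have to be found in the camera images.
- mallet: Soft-faced mallet standing on its head, handle up, about 0.2 kg. Head: block 76 (x) x 40 (y) x 40 mm (z), red, with the white tapping faces at its two x ends. Wooden handle 24 (x) x 18 (y) mm, from 40 to 120 mm above the underside, in the middle of the head. Origin: centre of the head's underside; x along the head, z up. Gripped on the handle just above the head with 30 N or more it sits firmly.
- mallet_tray: Green fixed tray, 130 (x) x 100 (y) mm outside, rim 12 mm high, walls and floor 4 mm thick; the mallet stands in it at the start. Origin: centre of its underside.
- cradle: Blue fixed bench cradle, 110 x 72 mm, 12 mm thick, with two steel guide rails (tops 26 mm above the bench) and two red stop pins at its far end (tops 34 mm). Origin: underside, centre line. The cell slides out along the cradle's +x, which points away from the robot within 0.4 rad; z up. One end driven until jammed, the other end must be driven next.
- lens_cell: Aluminium cell, 56 x 44 mm plate with a lens, binding between the cradle's rails; a crossbar on its near end carries two yellow bosses. Origin: mid plate at bench height; x the way it slides. It starts 0 to 5 mm along the cradle's x, skewed up to 0.11 rad, and is home square at 16 mm, its far edge on both pins. It jams at 0.12 rad skew; a push on the middle takes 28 N or more. Over 25 N damages it.
- boss_left (a point): Axis, at mid height (43 mm up), of the left (cradle's +y) yellow boss: upright cylinder, radius 9 mm, 29 to 57 mm above the bench; 64 mm left of and 36 mm behind the cell's origin. Home it lies at x = -20 mm in the cradle's frame. About 10 N along the cradle's +x on one boss swings that end forward about the opposite rail; jammed, or on its pin, the force rises steeply: stop by 14 N.
- boss_right (a point): The same for the right boss (cradle's -y side), 64 mm to the right. A full swing from skew to skew drives the tapped boss about 21 mm forward, the cell 6 mm forward and the other boss about 10 mm back. The cell stays where it is left.
- slide_box: closed blue microscope-slide box with a white lid, 100 x 75 x 37 mm, loose bystander; origin: centre of its underside
- spare_ring: loose brass lens ring, 52 mm across, 12 mm high, bystander; origin: centre of its underside
- petri_dish: closed petri dish, 90 mm across, 15 mm high, loose bystander; origin: centre of its underside
- screwdriver: screwdriver about 160 mm long lying on the bench, loose bystander; x along it
- bottle_a: clear glass bottle with blue cap, 80 mm across, 176 mm tall, loose bystander; origin: centre of its underside
- bottle_b: second clear glass bottle with blue cap, 80 mm across, 176 mm tall, loose bystander; origin: centre of its underside
- grad_cylinder: glass measuring cylinder on a blue foot 72 mm across, 210 mm tall, loose bystander; origin: centre of its underside
There are look-alikes about, which are no part of the job. Of the things like the mallet_tray, leave any that is purple; of the rest the larger one is meant. Of the things like the mallet, leave any that is purple; of the rest the smaller one is meant.

How it is judged (in metres and radians):
On the way, in this order (a step that is already met when the one before it is completed fails the run):
1. the mallet is lifted out of its tray (height (world z) of mallet above 0.02 m), for 0.1 s.
2. the lens cell is home: both bosses within 2 mm of their place when square against the stop pins (x of each of boss_left, boss_right in the frame of cradle above -0.022 m), for 0.2 s.
At the end, for the whole second after the job is handed in: The cell is home and square: both bosses at most 2 mm short of their place at the stop pins. The mallet stands upright (within 0.1 rad) on the floor of its tray, its origin within 35 mm of the tray's centre along the tray's x and y, at rest and released (all of step 2 and x of mallet in the frame of mallet_tray between -0.035 and 0.035 m and y of mallet in the frame of mallet_tray between -0.035 and 0.035 m and angle between mallet's own z axis and vertical below 0.1 rad and height (world z) of mallet below 0.012 m and linear speed of mallet below 0.02 m/s and contact force between the fingers and mallet below 0.1 N); the robot touches nothing.
It fails at once if the mallet presses on the lens cell with more than 25 N (contact force between mallet and lens_cell above 25 N).
It fails at once if the robot itself touches the lens cell (contact force between any of the fingers, the arm and lens_cell above 0.5 N).
It fails at once if a bystander is moved more than 20 mm (distance of any of slide_box, spare_ring, petri_dish, screwdriver, bottle_a, bottle_b, grad_cylinder from where it was at the start of the episode above 0.02 m).
It also fails if it takes over 72 s, if anything falls off the work surface, if the arm or the gripper's body presses on something with over 40 N, if the wrist force passes 120 N, or if a joint passes its speed limit or range.

## Working session

There is one attempt and no reset: what is moved stays moved. The work goes in short steps, each a Python script; the robot and the scene stay as the last script left them, time stands still between calls to the robot, and variables do not carry over. Pictures are saved under pics/ and viewed, at most 10 in all, crops included, and the job is handed in when it is done.

```bash
ls; mkdir -p pics; python3 - <<'E'
from plant import *
import cv2,numpy as np
for n in("scene","top"):
    im=get_image(n); cv2.imwrite(f"pics/{n}0.png",im[:,:,::-1]); p=camera_params(n)
    print(n,{k:np.round(v,4).tolist() for k,v in p.items()})
print(read_time(),read_tcp_rot(),read_width(),read_force())
import plant;print(getattr(plant,'tcp_to_tips',None))
E
```

```text
pics
scene {'camera_matrix': [[385.7116, 0.0, 283.1887], [0.0, 385.7116, 208.0487], [0.0, 0.0, 1.0]], 'distortion': [0.0356, 0.0, 0.0, 0.0, 0.0], 'R': [[-0.0901, 0.9958, -0.0146], [0.7129, 0.0543, -0.6991], [-0.6954, -0.0734, -0.7149]], 't': [45.4357, -323.3718, 1420.4267]}
top {'camera_matrix': [[462.0326, 0.0, 279.7137], [0.0, 462.0326, 205.9877], [0.0, 0.0, 1.0]], 'distortion': [-0.1078, 0.0, 0.0, 0.0, 0.0], 'R': [[0.0154, -0.9999, -0.0016], [-0.9842, -0.0149, -0.1762], [0.1762, 0.0043, -0.9844]], 't': [1.8047, 541.2744, 1383.4967]}
0.1 [-1.36734431e-04  2.29853437e-01  9.73225109e-01 -5.15001982e-04] 93.33951781498705 [0.52486567 0.8865062  0.10926115]
19.0
```

View pics/scene0.png

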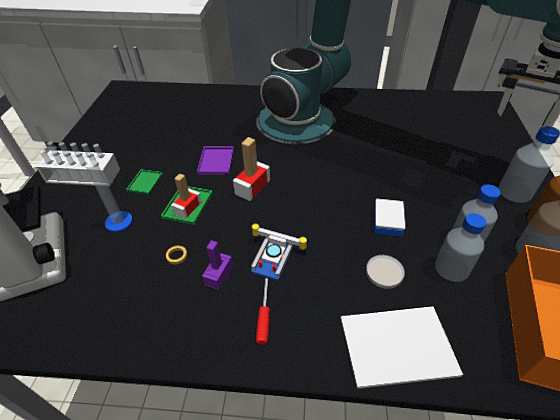

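View pics/top0.png

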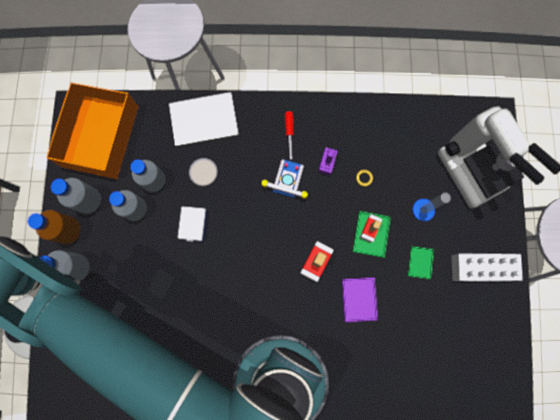

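Scene view: small red mallet in the large green tray at (184,200), top (372,228). Mallet look-alikes are the large red one at top (317,261) and the purple one at (328,160). Tray look-alikes are the small green one at (421,262) and the purple one at (360,299). The smaller red mallet in the larger green tray is meant. The cell with its yellow bosses is at top (265,183) and (304,194).

```bash
cat > h.py <<'E'
from plant import *
import cv2,numpy as np
P={n:{k:np.array(v,float) for k,v in camera_params(n).items()} for n in("scene","top")}
def ray(n,uv):
    p=P[n];x=cv2.undistortPoints(np.array([[uv]],float),p["camera_matrix"],p["distortion"])[0,0]
    return -p["R"].T@p["t"], p["R"].T@np.array([x[0],x[1],1])
def onz(n,uv,z):
    c,d=ray(n,uv);return c+d*(z-c[2])/d[2]
def tri(a,b):
    A=[];B=[]
    for n,uv in(("scene",a),("top",b)):
        c,d=ray(n,uv);d/=np.linalg.norm(d);M=np.eye(3)-np.outer(d,d);A.append(M);B.append(M@c)
    return np.linalg.lstsq(np.vstack(A),np.hstack(B),rcond=None)[0]
def proj(n,X):
    p=P[n];return cv2.projectPoints(np.array([X],float),cv2.Rodrigues(p["R"])[0],p["t"],p["camera_matrix"],p["distortion"])[0][0,0]
RNG={'yellow':((22,120,120),(34,255,255)),'green':((50,100,40),(80,255,255)),'red':((0,150,80),(6,255,255)),'blue':((100,150,50),(125,255,255)),'wood':((10,60,60),(22,200,255))}
def blobs(im,col,roi,amin=4):
    x0,y0,x1,y1=roi;h=cv2.cvtColor(im[y0:y1,x0:x1],cv2.COLOR_RGB2HSV)
    m=cv2.inRange(h,*[np.array(v,np.uint8) for v in RNG[col]])
    if col=='red':m|=cv2.inRange(h,np.array((174,150,80),np.uint8),np.array((180,255,255),np.uint8))
    n,l,s,c=cv2.connectedComponentsWithStats(m)
    return sorted([(int(s[i,4]),np.round(c[i]+[x0,y0],2),s[i,:4]+[x0,y0,0,0],np.argwhere(l==i)[:,::-1]+[x0,y0]) for i in range(1,n) if s[i,4]>=amin],key=lambda b:-b[0])
E
python3 - <<'E'
from h import *
im={n:cv2.imread(f"pics/{n}0.png")[:,:,::-1].copy() for n in("scene","top")}
R={'yellow':((240,215,315,255),(255,172,315,205)),'red':((160,170,213,222),(355,205,395,250)),'wood':((165,165,213,222),(355,205,395,250)),'green':((155,180,220,230),(345,205,395,262)),'blue':((245,240,305,285),(265,150,312,202))}
for c,(a,b) in R.items():
    for n,r in(("scene",a),("top",b)):
        for q in blobs(im[n],c,r):
            print(c,n,q[0],q[1],q[2], cv2.minAreaRect(q[3].astype(np.float32)) if c in('red','green','wood') else '')
ex=[cv2.resize(im["scene"][165:285,155:315],(800,600),interpolation=cv2.INTER_CUBIC)[:,:,::-1],0]
cv2.imwrite("pics/c1.png",ex[0])
a=cv2.resize(im["top"][145:265,250:410],(800,600),interpolation=cv2.INTER_CUBIC)[:,:,::-1]
cv2.imwrite("pics/c2.png",a)
E
```

```text
yellow scene 38 [302.84 239.47] [300 237   7   6] 
yellow scene 35 [254.91 226.31] [252 224   7   6] 
yellow scene 18 [302.44 245.89] [300 244   5   5] 
yellow scene 16 [254.56 232.81] [253 231   5   5] 
yellow top 35 [264.   182.54] [261 180   7   7] 
yellow top 35 [304.2  193.91] [302 191   6   7] 
red scene 243 [188.46 202.67] [174 192  25  24] ((187.75, 201.25), (18.384775161743164, 20.50609588623047), 45.0)
red top 135 [369.32 228.03] [363 218  14  20] ((371.1035461425781, 227.25148010253906), (12.846155166625977, 15.923079490661621), 22.61986541748047)
wood scene 246 [181.54 185.64] [174 173  16  28] ((181.6704864501953, 186.3137664794922), (27.085561752319336, 10.866342544555664), 74.47589111328125)
wood top 73 [374.99 225.47] [370 220  11  12] ((374.8150939941406, 225.49314880371094), (7.958798408508301, 11.118908882141113), 20.556045532226562)
green scene 660 [187.31 207.21] [161 186  52  39] ((186.10768127441406, 204.0615234375), (34.7297248840332, 49.11774826049805), 29.74488067626953)
green scene 8 [155.62 181.12] [155 180   3   4] ((156.0, 181.5), (3.0, 2.0), 90.0)
green top 1040 [371.71 236.07] [352 210  39  48] ((371.63519287109375, 233.689208984375), (33.70178985595703, 42.90813446044922), 9.462322235107422)
blue scene 284 [265.13 270.8 ] [251 258  28  23] 
blue scene 9 [276.78 265.89] [276 264   3   5] 
blue scene 6 [288.  257.5] [287 255   3   6] 
blue scene 6 [285.  264.5] [284 262   3   6] 
blue scene 6 [281.  273.5] [280 271   3   6] 
blue top 106 [291.18 165.96] [283 160  17  13] 
blue top 53 [282.98 193.13] [273 190  22   8]
```

View pics/c1.png

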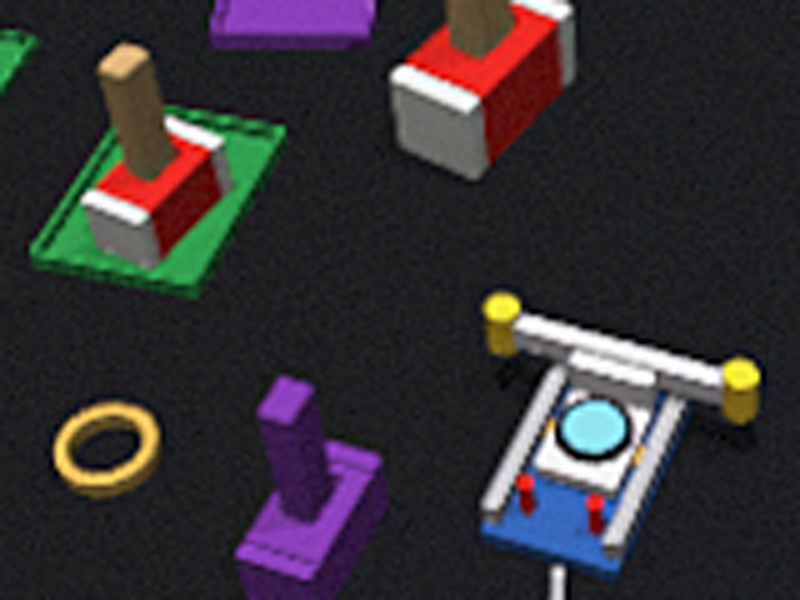

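View pics/c2.png

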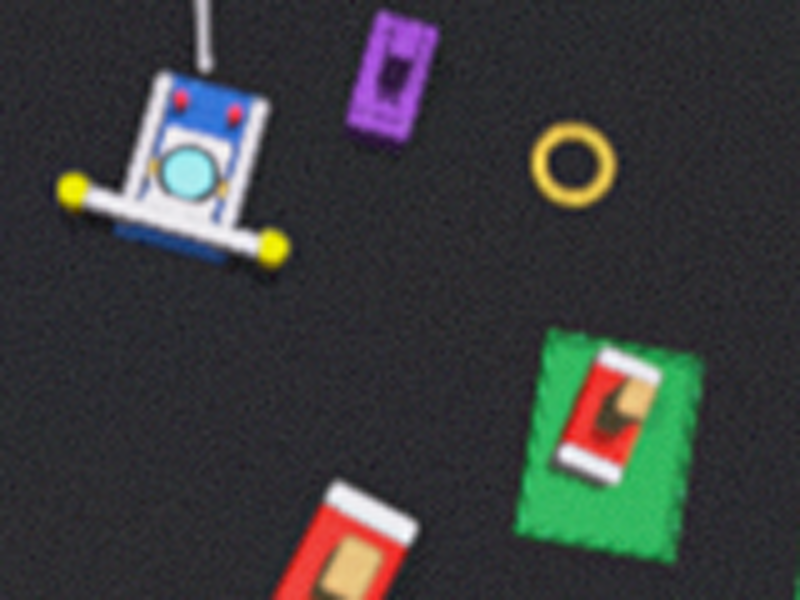

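The crops confirm the small red mallet in the large green tray. The cradle's far end is up and to the right in the top view (pins at c2 (181,100) and (235,115)).

```bash
python3 - <<'E'
from h import *
np.set_printoptions(precision=1,suppress=True)
T=lambda x,y:(250+(x+.5)/5-.5,145+(y+.5)/5-.5)
S=lambda x,y:(155+(x+.5)/5-.5,165+(y+.5)/5-.5)
ang=lambda a,b:np.arctan2(*(b-a)[[1,0]])
t=[onz("top",u,57) for u in((264,182.54),(304.2,193.91))]
s=[onz("scene",u,57) for u in((302.84,239.47),(254.91,226.31))]
print("boss L,R top",t,"scene",s,"tri",tri((302.84,239.47),(264,182.54)),tri((254.91,226.31),(304.2,193.91)))
print("boss line normal",ang(t[1],t[0])-np.pi/2,ang(s[1],s[0])-np.pi/2, np.linalg.norm(t[0]-t[1]),np.linalg.norm(s[0]-s[1]))
for n,F,segs in(("top",T,[((130,195),(163,75)),((232,225),(265,100))]),("scene",S,[((685,405),(612,548)),((560,370),(490,510))])):
    for a,b in segs:
        A,B=onz(n,F(*a),26),onz(n,F(*b),26);print(n,"rail",A,B,ang(A,B))
L,R=onz("top",T(181,100),34),onz("top",T(235,115),34);print("pins top",L,R,ang(R,L)-np.pi/2)
L,R=onz("scene",S(597,500),34),onz("scene",S(526,480),34);print("pins sc",L,R,ang(R,L)-np.pi/2)
c=[onz("top",T(*q),44) for q in((605,348),(662,370),(617,487),(556,460))]
print("mallet head top",np.mean(c,0),ang((c[2]+c[3])/2,(c[0]+c[1])/2))
c=[onz("scene",S(*q),44) for q in((82,197),(148,222),(225,145),(168,118))]
print("mallet head sc",np.mean(c,0),ang((c[2]+c[3])/2,(c[0]+c[1])/2))
print("handle top",tri(S(127,62),T(636,398)),onz("top",T(636,398),124),onz("scene",S(127,62),124))
g=[onz("top",T(*q),12) for q in((548,328),(705,355),(672,563),(516,533))]
print("tray",np.mean(g,0),ang(g[3],g[0]),g)
g=[onz("scene",S(*q),12) for q in((31,247),(165,105),(287,128),(197,290))]
print("tray sc",np.mean(g,0))
E
```

```text
boss L,R top [array([612.9,  60. ,  57. ]), array([578.7, -65.1,  57. ])] scene [array([613.3,  59.3,  57. ]), array([579.5, -64.6,  57. ])] tri [613.   59.6  56.6] [578.8 -65.   56.2]
boss line normal -0.26667925961122907 -0.26641365456517807 129.73609483014417 128.34997333278335
top rail [617.1  24.3  26. ] [696.4   4.5  26. ] -0.2449977121726458
top rail [598.6 -40.6  26. ] [680.8 -61.   26. ] -0.24348573263474835
scene rail [609.8  31.3  26. ] [698.8   3.3  26. ] -0.30512111263430963
scene rail [592.  -34.5  26. ] [681.7 -57.7  26. ] -0.2525559916125761
pins top [677.8  -7.2  34. ] [668.5 -41.6  34. ] -0.26444441382080486
pins sc [677.5  -5.9  34. ] [668.5 -41.5  34. ] -0.24915588811460299
mallet head top [ 477.7 -275.3   44. ] -0.4026710120410973
mallet head sc [ 480.4 -273.2   44. ] -0.41807213326532705
handle top [ 478. -275.  121.] [ 477.8 -275.   124. ] [ 481.4 -272.7  124. ]
tray [ 464.1 -281.6   12. ] -0.1658108322979404 [array([ 537.9, -242.9,   12. ]), array([ 521.9, -343.4,   12. ]), array([ 389.5, -319.3,   12. ]), array([ 407.2, -221. ,   12. ])]
tray sc [ 463.9 -275.2   12. ]
```

```bash
cat >> h.py <<'E'
from scipy.spatial.transform import Rotation as Ro
def q(a,flip=False):
    y=np.array([-np.sin(a),np.cos(a),0])*(-1 if flip else 1);z=np.array([0,0,-1.])
    x,yy,zz,w=Ro.from_matrix(np.c_[np.cross(y,z),y,z]).as_quat();return [w,x,yy,zz]
CY=-0.255;U=np.array([np.cos(CY),np.sin(CY)]);V=np.array([-U[1],U[0]])
E
python3 - <<'E'
from h import *
np.set_printoptions(precision=2,suppress=True)
for f in(0,1):
    print(f,solve_ik([478.5,-274.6,67],q(-.41,f)),solve_ik([560,-80,90],q(CY,f)))
f=False
move_pose([478.5,-274.6,240],q(-.41,f));print(read_time(),read_tool_pos())
move_gripper(60)
servo_line([478.5,-274.6,67],velocity=150);print(read_time())
move_gripper(5,45);print(read_time(),read_width(),read_gripper_force(),read_force())
servo_line([478.5,-274.6,190],velocity=150)
print(read_time(),read_width(),read_gripper_force(),read_force(),read_tool_pos())
for n in("scene","top"):
    cv2.imwrite(f"pics/{n}1.png",get_image(n)[:,:,::-1])
a=cv2.imread("pics/scene1.png")[100:310,120:400];cv2.imwrite("pics/s1c.png",cv2.resize(a,(800,600)))
E
```

```text
0 [-0.57 -0.05  1.9  -0.    1.3  -1.73] [-0.19 -0.04  1.85 -0.    1.34 -1.5 ]
1 [-0.57 -0.05  1.9  -0.    1.3   1.41] [-0.19 -0.04  1.85 -0.    1.34  1.64]
3.2333 [ 478.79 -274.2   239.97]
5.2667
6.0083 17.936708745377548 44.99083936214447 [-0.77 -1.21 -0.54]
6.975 18.103622804906625 44.99074101448059 [ 0.07 -0.33 -2.53] [ 478.15 -274.38  188.8 ]
```

View pics/s1c.png

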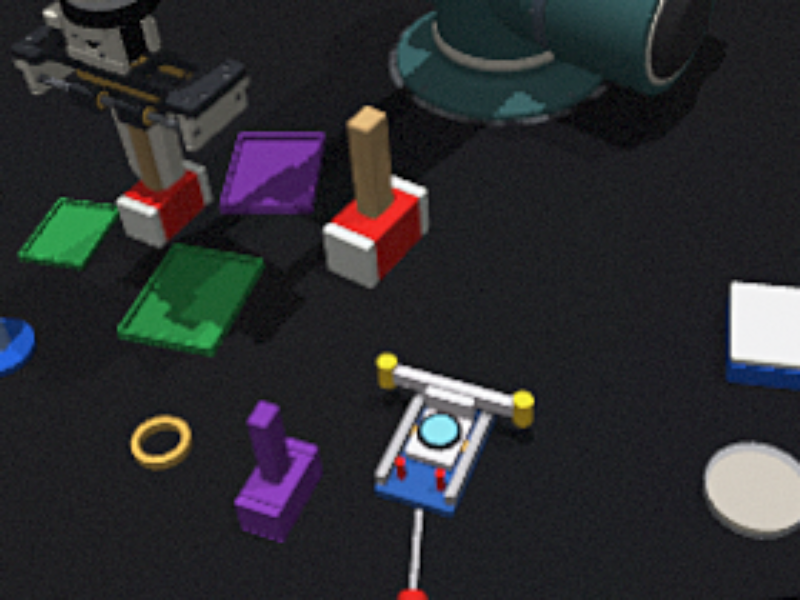

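Mallet is held firmly at crop (160,200), cell undisturbed. Now a first tap on the right boss with force logging.

```bash
cat >> h.py <<'E'
Z=86
def sv(s,v,z):return np.array([*(s*U+v*V),z])
def F(n=4):return np.mean([np.array(read_force()) for _ in range(n)],0)[:2]@U
def here():
    p=np.array(read_tool_pos());return p[:2]@U
def tap(s,v,lim,stop=12.5,step=0.7,vel=40,verbose=True):
    """from s forward until -force>=stop or s>=lim; returns reached s, log; backs off"""
    b=F(10);log=[]
    while s<lim:
        s+=step if not log or log[-1][1]<10.8 else step/2
        servo_line(sv(s,v,Z),velocity=vel);f=b-F()
        log.append((round(s,1),round(float(f),1),round(float(here()),1)))
        if f>=stop:break
    end=here()
    if verbose:print("t",round(read_time(),2),"end",round(end,1),"n",len(log),"log",log)
    return end,log
E
python3 - <<'E'
from h import *
move_pose(sv(519,83.2,190),q(CY));t=read_time();print(t)
servo_line(sv(519,83.2,Z),velocity=150);print(read_time())
servo_line(sv(526,83.2,Z),velocity=60);print(read_time())
e,l=tap(526,83.2,536)
E
```

```text
7.9833
8.825
9.0917
t 12.84 end 534.9 n 15 log [(526.7, -1.2, 526.7), (527.4, -0.3, 527.4), (528.1, 0.3, 528.1), (528.8, 1.9, 528.7), (529.5, 5.8, 529.1), (530.2, 7.2, 529.5), (530.9, 8.8, 530.1), (531.6, 9.6, 530.7), (532.3, 10.3, 531.3), (533.0, 10.3, 532.0), (533.7, 9.4, 532.6), (534.4, 9.8, 533.3), (535.1, 9.5, 533.9), (535.8, 10.9, 534.6), (536.2, 10.5, 534.9)]
```

```bash
sed -i 's/<10.8 else/<11.3 else/' h.py; cat >> h.py <<'E'
VB={'R':83.2,'L':212.3}
def contact(log):
    return next((x[2] for x in log if x[1]>3),None)
def side(k,frm,start,stop=12.8,step=1.1):
    servo_line(sv(start,VB[k],Z),velocity=80)
    e,l=tap(start,VB[k],552,stop,step,vel=60);c=contact(l);print(k,"contact",c,"end",e,"max",max(x[1] for x in l));return c,e
def cross(a,b):
    s0=here();servo_line(sv(512,VB[a],Z),velocity=150);servo_line(sv(508,VB[b],Z),velocity=200)
E
python3 - <<'E'
from h import *
servo_line(sv(529,83.2,Z),velocity=60)
side('R',None,530)
cross('R','L')
side('L',None,518)
E
```

```text
t 16.61 end 542.2 n 13 log [(531.1, 0.2, 531.2), (532.2, 0.7, 532.2), (533.3, 0.9, 533.3), (534.4, 4.8, 534.2), (535.5, 8.4, 534.9), (536.6, 9.8, 535.9), (537.7, 9.4, 536.9), (538.8, 9.9, 537.8), (539.9, 10.5, 538.8), (541.0, 10.4, 539.9), (542.1, 10.1, 540.9), (543.2, 12.3, 541.8), (543.8, 14.9, 542.2)]
R contact 534.2 end 542.1806242126795 max 14.9
t 25.53 end 548.8 n 30 log [(519.1, -0.5, 519.1), (520.2, -0.4, 520.2), (521.3, 0.2, 521.3), (522.4, 0.5, 522.5), (523.5, -0.4, 523.6), (524.6, 0.2, 524.6), (525.7, -0.4, 525.7), (526.8, 5.8, 526.3), (527.9, 7.7, 527.1), (529.0, 8.6, 528.0), (530.1, 9.3, 529.0), (531.2, 10.7, 530.0), (532.3, 9.8, 531.0), (533.4, 9.4, 532.0), (534.5, 11.0, 533.1), (535.6, 10.1, 534.2), (536.7, 9.7, 535.3), (537.8, 10.5, 536.4), (538.9, 9.9, 537.5), (540.0, 10.4, 538.6), (541.1, 9.6, 539.7), (542.2, 8.8, 540.9), (543.3, 9.2, 542.0), (544.4, 9.1, 543.1), (545.5, 9.9, 544.2), (546.6, 9.5, 545.3), (547.7, 8.6, 546.4), (548.8, 10.3, 547.4), (549.9, 11.3, 548.4), (550.5, 13.5, 548.8)]
L contact 526.3 end 548.796231165273 max 13.5
```

```bash
sed -i 's/,552,stop/,562,stop/' h.py
python3 - <<'E'
from h import *
cross('L','R')
side('R',None,527)
cross('R','L')
side('L',None,534)
E
```

```text
t 31.87 end 546.0 n 19 log [(528.1, -0.8, 527.9), (529.2, -0.7, 529.2), (530.3, -0.5, 530.4), (531.4, 1.0, 531.3), (532.5, 6.6, 532.0), (533.6, 8.2, 532.9), (534.7, 8.9, 533.7), (535.8, 9.8, 534.7), (536.9, 9.1, 535.7), (538.0, 10.8, 536.7), (539.1, 9.6, 537.7), (540.2, 9.7, 538.8), (541.3, 10.4, 539.9), (542.4, 11.1, 541.0), (543.5, 9.9, 542.1), (544.6, 9.3, 543.2), (545.7, 9.4, 544.3), (546.8, 10.0, 545.4), (547.9, 16.2, 546.0)]
R contact 532.0 end 545.9809014901426 max 16.2
t 36.52 end 545.2 n 12 log [(535.1, -0.4, 534.9), (536.2, -0.8, 536.2), (537.3, -0.0, 537.3), (538.4, -0.3, 538.4), (539.5, -0.7, 539.5), (540.6, -0.7, 540.6), (541.7, 2.7, 541.5), (542.8, 6.6, 542.2), (543.9, 8.2, 543.1), (545.0, 9.1, 544.1), (546.1, 11.6, 544.9), (546.7, 14.5, 545.2)]
L contact 542.2 end 545.2198148964436 max 14.5
```

```bash
python3 - <<'E'
from h import *
cross('L','R')
side('R',None,540,13.2,.8)
cross('R','L')
side('L',None,540,13.2,.8)
E
```

```text
t 40.0 end 544.4 n 7 log [(540.8, 1.2, 540.6), (541.6, -0.0, 541.6), (542.4, 0.7, 542.4), (543.2, 1.8, 543.2), (544.0, 5.4, 543.6), (544.8, 10.5, 544.0), (545.6, 14.8, 544.4)]
R contact 543.6 end 544.3890246675983 max 14.8
t 43.72 end 545.2 n 8 log [(540.8, 0.8, 540.6), (541.6, -0.1, 541.6), (542.4, -0.6, 542.4), (543.2, 0.9, 543.3), (544.0, 1.3, 543.9), (544.8, 6.1, 544.4), (545.6, 10.1, 544.7), (546.4, 13.9, 545.2)]
L contact 544.4 end 545.2022620605109 max 13.9
```

Both ends now rise stiffly with no advance, at about the predicted home position. I'll back off, return the mallet, and check by image before release.

```bash
python3 - <<'E'
from h import *
np.set_printoptions(precision=1,suppress=True)
servo_line(sv(510,VB['L'],Z),velocity=150)
servo_line(sv(510,VB['L'],190),velocity=200)
x,y=470,-276.5
move_pose([x,y,190],q(-.35));print(read_time())
im={n:get_image(n) for n in("scene","top")}
t=[onz("top",b[1],57) for b in sorted(blobs(im["top"],'yellow',(250,165,320,205),12),key=lambda b:b[1][0])]
s=[onz("scene",b[1],57) for b in sorted(blobs(im["scene"],'yellow',(235,215,320,265),24),key=lambda b:-b[1][0])]
for a in t+s:print(a,a[:2]@U,a[:2]@V)
servo_line([x,y,85],velocity=150)
b=F(6)
servo_line([x,y,68],velocity=60);print(read_time(),read_force(),read_tool_pos())
for n in im:
    im[n]=get_image(n)
a=cv2.resize(im["scene"][150:290,130:320],(400,300));c=cv2.resize(im["top"][150:270,250:410],(400,300))
cv2.imwrite("pics/p2.png",np.hstack([a,c])[:,:,::-1])
E
```

```text
46.1333
[626.1  56.2  57. ] 591.654669767936 212.2644575974764
[592.  -68.9  57. ] 590.2670400036862 82.69231983159321
[625.7  55.3  57. ] 591.4796414164274 211.35510185618273
[598.9 -68.   57. ] 596.7310701892208 85.25468165261022
47.5167 [ 0.7 -0.2 -2.8] [ 469.8 -276.4   67.5]
```

View pics/p2.png

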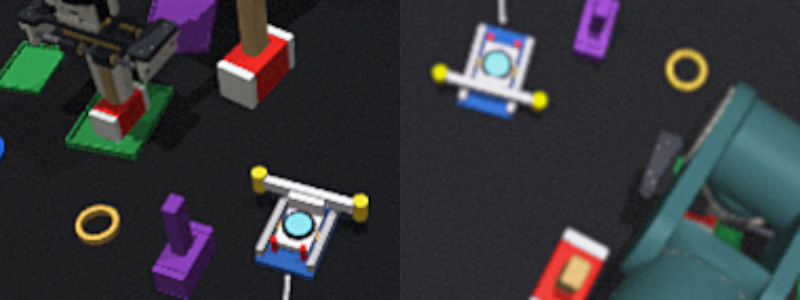

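The mallet is over the tray in the left half at (118,110). The cell plate sits against both pins (left half, (275,243) and (304,252)), and the measured bosses (s≈591.6 and 590.3) agree with home. Releasing.

```bash
python3 - <<'E'
from h import *
x,y=470,-276.5
servo_line([x,y,67],velocity=20);f=np.array(read_force())
z=67
while z>65.5 and read_force()[2]<1: z-=.5;servo_line([x,y,z],velocity=20)
print(z,read_force(),read_time())
move_gripper(60);sleep(.3)
servo_line([x,y,240],velocity=200)
move_pose([380,250,300],q(0))
print(read_time(),read_width())
im={n:get_image(n) for n in("scene","top")}
a=cv2.resize(im["scene"][150:290,130:320],(400,300));c=cv2.resize(im["top"][150:270,250:410],(400,300))
cv2.imwrite("pics/p3.png",np.hstack([a,c])[:,:,::-1])
for n,r in(("top",(250,165,320,205)),("scene",(235,215,320,265))):
    for b in blobs(im[n],'yellow',r,24):p=onz(n,b[1],57);print(n,b[0],p[:2]@U)
E
```

```text
66.5 [-1.16341926  1.7651599   3.1854799 ] 48.1167
52.225 59.673685035828115
top 35 590.2670400036862
top 30 591.654669767936
scene 56 596.6700260799486
scene 41 591.4796414164274
```

View pics/p3.png

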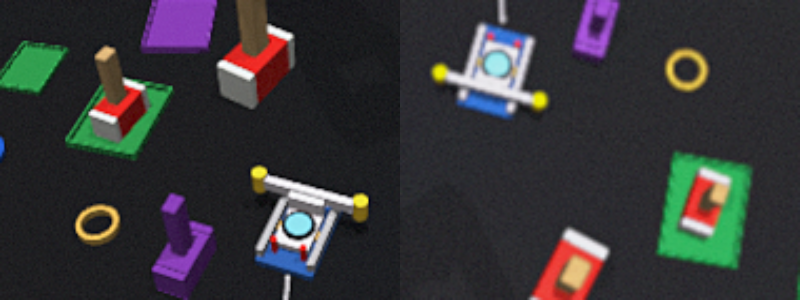

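The mallet stands upright near the middle of the green tray (right half, (707,200)). The cell is against the pins, and the arm is clear.

```bash
python3 -c "
from plant import *
print(read_force(),read_time(),close_job())"
```

```text
the job is handed in; nothing more can be done
[-0.62377715 -0.11211801 -0.21233255] 52.325 None
```

Job handed in at 52.3 s of the 72 s limit, verdict not shown: the cell rests against both red stop pins, the highest tap force I read was 16.2 N, and the mallet stands upright and released in its green tray.

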